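Clear a frosted plate and present its label over the light pad

ROBOT

A 6-joint arm with a two-finger parallel gripper is mounted at the origin on a cart in front of the work surface, level with it; the furniture and walls round the work are solid. World frame = base frame: x ahead of the robot, y to its left, z up, the work surface at z = 0. Lengths are in m, angles in degrees, forces in N, time in s.
With the tool pointing down it reaches from about 0.35 to 1 m from the base axis. Payload 7.1 kg.
Tool frame: the origin (TCP) lies between the finger pads, 19 mm behind the fingertips; this is the grasp point; z points along the fingers, y is the line along which they close (so a half turn about z gives the same grasp; the last joint's range is limited). The gripper opens to 85 mm and grips with 20 to 120 N. Pads are 22 mm wide; open, the fingers measure 114 mm over their backs; the gripper's body (76 mm by 85 mm) begins 54 mm behind the grasp point. The pads swing forward as they close: fully open they stand 13 mm farther back than shut.
Start: joints at [-70.359, 24.242, 93.386, -0, 62.372, -1.089], TCP at [0.221, -0.585, 0.25] pointing down, gripper open.
Joint ranges: [-172.04, 172.04], [-51.8, 120.97], [4.93, 147.93], [-75.15, 255.16], [6.16, 154.13], [-145.62, 145.62]. Speed limits (degrees/s): [136.94, 136.94, 172.46, 180, 180, 180].

INTERFACE

Orientations are given as [roll, pitch, yaw] about the fixed x, y, z axes, in that order (R = Rz(yaw) Ry(pitch) Rx(roll)).
In Python, from cell import r gives the robot as it stands. The module is installed in compiled form; this text tells all that it offers.
- The arm moves only by the tool send_rows, never from a script. Its arguments are lists of equal length, an entry for each row: "translation": the shift along the tool's x, y, z as a fraction of full scale, a list of three; "rot": the turn, a rotation vector about the tool's x, y, z as a fraction of full scale, a list of three. In form: {"translation": [[dx, dy, dz], ...], "rot": [[ax, ay, az], ...]}. A call has exactly 8 rows; each row is the pose to reach, as a shift and turn from the pose commanded when the call began, along the tool's axes at that moment; what a row does not reach only later rows make up. Full scale, the value 1, is 0.8 m for a shift and 45 degrees for a turn. A row lasts 1/12 s, in which the tool goes at most 41.7 mm and 7.16 degrees, less where a joint would pass 70% of its speed; a pose out of reach is approached as far as the arm can. A call with a number of a shift or a turn outside -1 to 1 is refused whole. A call with a gripper value outside its range is refused whole. "gripper" is the opening, from 0 (shut) to 1 (fully open), set as the call begins (left out, the last holds). The fingers move at their own pace and stop on an object; "grip_force" is the grip in N (left out, the last holds). Time passes only in rows, so rows that repeat a pose let the fingers close, or fill a call up. It gives the time, the measured TCP pose, the force, the opening and the grip force at its end, in the units of the state.
- r.get_obs(): the state, without advancing time (a new reading comes with each control period).
- r.camera(name): name is "side" or "top"; returns a dict with "img" (480x640x3 uint8, red, green, blue), "K" (3x3 intrinsics, pixels), "R" (3x3) and "t" (3): a world point X has camera coordinates R X + t. Camera axes: x right, y down, z forward; pixel columns grow to the right and rows downward; lengths in m; the calibration is good to about 2 mm. A picture is of the moment at which its call begins. There is no depth.
- r.hand_in(): hands the job in; it is judged then, once.
Trained networks look in a picture, given as the dict that the camera call returned (one of the last four; its "shot" number tells which), for a name from the list of things; names that differ only in an ending like _2 or _b are one class to them, and where a whole thing is asked for, a point or a joint stands for the part that bears it (a point fixed in the world has none). Each returns a list of dicts, best first, with "conf" (0 to 1); they miss things now and then, are a little off and sometimes report something else, mostly with a low value. They report only what shows in the picture. A call takes as long as a camera call. They do not tell look-alikes from the thing itself.
- r.silhouettes(picture, thing): "pixels" (480x640 bool, what is visible of it).
- r.pinpoint(picture, thing): "location" ([x, y, z] in m, in world coordinates, good to about 4 mm: a listed point, or the origin of a listed thing).
The state is a dict: "t": time; "q": joint angles; "joint_velocities": joint speeds; "joint_torque": joint torques, N m; "position": TCP position; "ee_rot": TCP orientation; "contact_force": force on the tool from outside, world axes, zero at the start; "torque": the same for the moment, N m; "finger_gap": opening from 0.0 (shut) to 1.0 (fully open); "grip_force": force on a finger pad.
Only numpy, scipy, OpenCV 4.12 (cv2) and the standard library are available. Lean on these libraries where they do the work, as an engineer would, in place of code of your own. Each camera call takes 0.05 s, during which the arm holds its last target. There are 200 camera calls.

TASK

Two loose screw caps were left on the glass plate on the drying stand: first clear both into the yellow scrap bin. Then find the plate's label end, the frosted end with the small corner notch, pick the plate up by its other end so that the label stays uncovered, and present it over the light pad: label face up, label centred about 15 cm above the pad, label end pointing the way the green arrow points and raised like a page on a lectern (about 30 degrees). Finish holding it still there, without dropping it on the way, and leave everything else where it stands.

Things in the scene. Friction and masses are not known exactly. Their poses are not given: they have to be found in the camera images.
- plate: greenish clear glass plate 110 x 40 x 5 mm, 60 g, a white frosted band 28 mm long at each end; lies label face up on the stand's ridge. Only the label end has a 10 mm square corner notch. Origin: centre of underside; x lengthwise toward the label end, z out of the label face; notch at the +x +y corner. 60 N across the 40 mm width at x = -0.035 holds it firmly
- label (a point): middle of the label area (frosted band of the notched end) on the plate's upper face, 40 mm from the plate's centre toward the label end (plate frame 0.040, 0, 0.005)
- plain_end (a point): middle of the frosted band of the end without a notch, on the upper face (plate frame -0.040, 0, 0.005)
- stand: fixed drying stand: blue foot 100 x 60 x 6 mm with a grey ridge 84 mm long, 26 mm wide, top 32 mm above the bench. Origin: centre of the underside, x along the ridge. The plate lies on the ridge, lengthwise, so its underside is 32 mm and its top 37 mm above the bench
- cap_blue: loose blue screw cap, 33 mm across, 22 mm high, standing on the plate. Origin: centre of its underside
- cap_red: loose red screw cap, 33 mm across, 22 mm high, standing on the plate. Origin: centre of its underside
- bin: fixed yellow open scrap bin, 120 mm (its x) by 160 mm (its y), 50 mm high, walls 4 mm. Origin: centre of its underside
- bin_in (a point): centre of the bin's inner floor, axes as the bin
- pad: fixed flat light pad 150 mm (its x) by 130 mm (its y), about 14 mm high: white top in a black frame with a green arrow. Origin: centre of the underside; +x is the way the arrow points
- pad_top (a point): centre of the light pad's top face, axes as the pad
- vial_5: bystander: small screw vial with blue cap, 25 x 25 x 52 mm; origin centre of underside
- tape_roll: bystander: tan tape roll lying flat, 96 mm across, 25 mm high; origin centre of underside
- amber_bottle: bystander: amber bottle with blue cap, 52 mm across, 95 mm high; origin centre of underside
- beaker: bystander: small glass beaker, 52 mm across, 70 mm high; origin centre of underside
- timer: bystander: white countdown timer, 32 x 63 x 58 mm; origin centre of underside
Mind the look-alikes: they are no part of the job. Of the things that look like the plate, the largest one is meant.

How it is judged:
By the outcome, as a careful person would: the job done as asked, in the order asked, and still so for the second after the job is handed in, while the arm keeps its last pose, push and grip.
It also fails if it takes over 62 s, if anything falls off the work surface, if the arm or the gripper's body presses on something with over 40 N, if the wrist force passes 120 N, or if a joint passes its speed limit or range.

## Working session

There is one attempt and no reset: what is moved stays moved. The work goes in short steps, Python scripts to look and compute and a tool call to move; the robot and the scene stay as the last step left them, time stands still between calls to the robot, and variables do not carry over. Pictures are saved under pics/ and viewed, at most 10 in all, crops included, and the job is handed in when it is done.

Besides the shell and the picture viewer there is one more tool, called as a command line: name --argument value ..., lists and objects as JSON in quotes. send_rows: Moves the arm, as the interface text tells. Shift numbers are shares of 0.8 m and turn numbers shares of 45 degrees, none past 1 either way. Its arguments: {"type":"object","properties":{"translation":{"type":"array","items":{"type":"array","items":{"type":"number"}}},"rot":{"type":"array","items":{"type":"array","items":{"type":"number"}}},"gripper":{"type":"number"},"grip_force":{"type":"number"}},"required":["translation","rot"]}

```bash
mkdir -p pics; cat > h.py <<'E'
import numpy as np, cv2
from cell import r
def save(p,n): cv2.imwrite('pics/'+n, cv2.cvtColor(p['img'],cv2.COLOR_RGB2BGR))
def proj(p,X):
    c=np.array(p['R'])@np.array(X)+p['t']; u=np.array(p['K'])@c; return u[:2]/u[2]
def back(p,uv,z):
    R=np.array(p['R']);d=R.T@np.linalg.inv(p['K'])@np.array([uv[0],uv[1],1.]);o=-R.T@np.array(p['t'])
    return o+d*(z-o[2])/d[2]
E
python3 - <<'E'
from h import *
o=r.get_obs();print(o)
T=r.camera('top');S=r.camera('side');save(T,'t1.png');save(S,'s1.png')
for n in ['plate','label','plain_end','stand','cap_blue','cap_red','bin','bin_in','pad','pad_top','vial_5','tape_roll','amber_bottle','beaker','timer']:
  for nm,P in(('T',T),('S',S)):
    print(n,nm,[(np.round(d['location'],3).tolist(),round(d['conf'],2),proj(P,d['location']).round().astype(int).tolist()) for d in r.pinpoint(P,n)[:4]])
E
```

```text
{'t': 0.0, 'q': array([-7.03588977e+01,  2.42875772e+01,  9.34330937e+01,  1.66056764e-03,
        6.23728298e+01, -1.08809339e+00]), 'joint_velocities': array([-0.04899344, -0.02752443, -0.04097909, -0.08743105,  0.02617063,
        0.03092265]), 'joint_torque': array([-9.23319240e-04, -5.57392752e+01, -2.81740433e+01, -1.66985983e-04,
        7.36474874e-03, -7.28446764e-06]), 'position': array([ 0.22107477, -0.58401873,  0.2492    ]), 'ee_rot': array([-1.79906544e+02, -3.24525995e-03,  2.07284218e+01]), 'contact_force': array([-0.18604498,  0.06679532, -0.05924124]), 'torque': array([ 0.00931961,  0.0014356 , -0.01080756]), 'grip_force': 0.0, 'finger_gap': 0.997979018522268}
plate T [([0.362, 0.038, -0.005], 0.78, [274, 323]), ([0.53, 0.181, -0.001], 0.64, [226, 261]), ([0.498, 0.037, 0.033], 0.56, [275, 272]), ([0.534, 0.358, 0.004], 0.2, [163, 258])]
plate S [([0.499, 0.036, 0.03], 0.61, [262, 227]), ([0.53, 0.184, -0.001], 0.61, [246, 213]), ([0.357, -0.509, -0.006], 0.26, [343, 371])]
label T [([0.538, 0.154, 0.0], 0.76, [235, 258]), ([0.531, 0.011, 0.042], 0.74, [285, 260]), 
[... 1300 characters left out ...]
60, 238])]
pad_top S [([0.595, -0.198, 0.011], 0.95, [342, 260]), ([0.5, 0.038, 0.034], 0.16, [262, 225])]
vial_5 T [([0.366, -0.504, 0.002], 0.57, [475, 326])]
vial_5 S [([0.358, -0.51, -0.001], 0.69, [343, 369])]
tape_roll T [([0.73, 0.225, -0.002], 0.83, [215, 192])]
tape_roll S [([0.732, 0.227, 0.0], 0.58, [295, 192]), ([0.535, 0.359, 0.005], 0.53, [220, 190])]
amber_bottle T [([0.752, 0.058, 0.004], 0.75, [272, 185]), ([0.536, 0.358, 0.003], 0.75, [163, 258])]
amber_bottle S []
beaker T [([0.779, 0.13, -0.002], 0.94, [248, 177]), ([0.496, 0.036, 0.034], 0.24, [275, 273])]
beaker S []
timer T [([0.788, -0.046, 0.002], 0.66, [308, 174])]
timer S [([0.784, -0.045, -0.0], 0.91, [361, 221])]
```

View pics/t1.png

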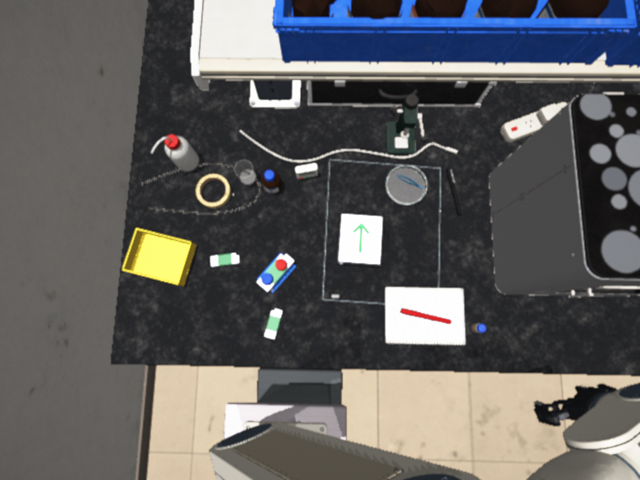

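View pics/s1.png

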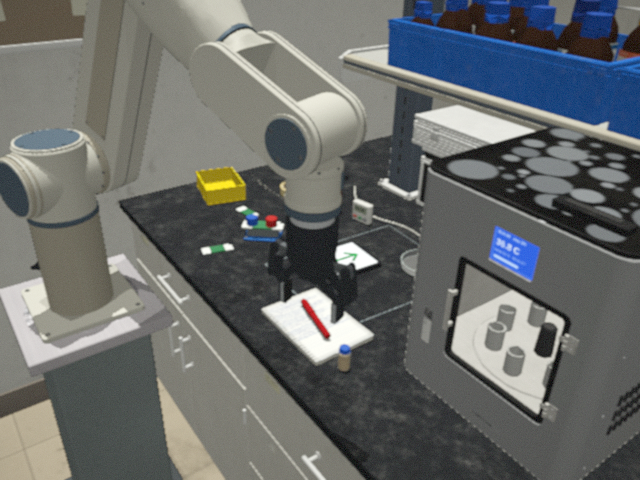

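The plate-like things in the top view are the plate on the stand at (275,272), a small slide at (225,260) and a small slide at (274,323). I choose the one on the stand, since it's the largest and carries the caps. The bin is at (158,257) and the pad at (360,238), with its arrow pointing up, roughly world +x. I'll check the notch in one close crop.

```bash
python3 - <<'E'
from h import *
T=r.camera('top');S=r.camera('side')
a=cv2.resize(T['img'][245:300,245:310],None,fx=9,fy=9,interpolation=cv2.INTER_CUBIC)[:495]
b=cv2.resize(S['img'][205:250,235:290],None,fx=9,fy=9,interpolation=cv2.INTER_CUBIC)
b=cv2.copyMakeBorder(b,0,495-b.shape[0],0,0,cv2.BORDER_CONSTANT)
c=np.hstack([a,b]);c=cv2.resize(c,(800,int(c.shape[0]*800/c.shape[1])))
cv2.imwrite('pics/c1.png',c[...,::-1]);print(c.shape)
for p,n in((T,'T'),(S,'S')):
  for th in('cap_red','cap_blue'):
    for d in r.silhouettes(p,th)[:1]:
      v,u=np.nonzero(d['pixels']);print(n,th,d['conf'],len(u),u.mean(),v.mean(),back(p,(u.mean(),v.mean()),.053).round(4))
for d in r.silhouettes(T,'pad')[:1]:
  v,u=np.nonzero(d['pixels']);g=T['img'][v,u].astype(int)
  m=(g[:,1]>g[:,0]+40)
  c=np.array([back(T,x,.014)[:2] for x in zip(u,v)]);print('pad',cv2.minAreaRect(c.astype(np.float32)),'arrow',np.round(cv2.fitLine(c[m].astype(np.float32),2,0,.01,.01).ravel(),3),m.sum())
for d in r.silhouettes(T,'bin')[:1]:
  v,u=np.nonzero(d['pixels']);c=np.array([back(T,x,.04)[:2] for x in zip(u,v)]);print('bin',cv2.minAreaRect(c.astype(np.float32)))
for d in r.silhouettes(T,'plate')[:3]:
  v,u=np.nonzero(d['pixels']);c=np.array([back(T,x,.037)[:2] for x in zip(u,v)]);print('plate',d['conf'],cv2.minAreaRect(c.astype(np.float32)))
for d in r.silhouettes(T,'stand')[:1]:
  v,u=np.nonzero(d['pixels']);c=np.array([back(T,x,.006)[:2] for x in zip(u,v)]);print('stand',d['conf'],cv2.minAreaRect(c.astype(np.float32)))
E
```

```text
(366, 800, 3)
T cap_red 0.29 2401 360.0603915035402 239.55393586005832 [ 0.5871 -0.1915  0.053 ]
T cap_blue 0.48 131 266.91603053435114 279.21374045801525 [0.4755 0.0555 0.053 ]
S cap_blue 0.59 128 251.2578125 219.7578125 [0.4733 0.0492 0.053 ]
pad ((0.5978056788444519, -0.19549621641635895), (0.12878206372261047, 0.14909125864505768), 86.77300262451172) arrow [ 0.999 -0.054  0.612 -0.196] 89
bin ((0.5323485136032104, 0.35362547636032104), (0.17826320230960846, 0.12100648880004883), 76.65283203125)
plate 0.81 ((0.4989904761314392, 0.0343749076128006), (0.038879070430994034, 0.10911500453948975), 50.22708511352539)
plate 0.69 ((0.5271787643432617, 0.17564722895622253), (0.02684204839169979, 0.07522381097078323), 10.60183048248291)
plate 0.57 ((0.3604745864868164, 0.03643014281988144), (0.024684637784957886, 0.07283774018287659), 75.53463745117188)
stand 0.49 ((0.49471306800842285, 0.033792003989219666), (0.06107785552740097, 0.09741725772619247), 52.98127746582031)
```

View pics/c1.png

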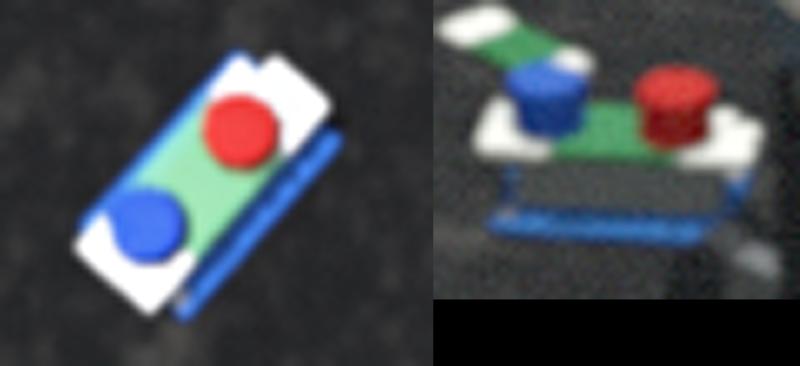

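The plate on the stand shows its notch at crop (255,62), the far right end near the red cap. So the label points along world yaw of about -40°, and the plain end is the near-left one with the blue cap.

```bash
cat >> h.py <<'E'
from scipy.spatial.transform import Rotation as Ro
def rot(e): return Ro.from_euler('xyz',e,degrees=True)
def go(p,e=None,o=None):
    o=o or r.get_obs(); A=rot(o['ee_rot']); B=A if e is None else (e if isinstance(e,Ro) else rot(e))
    s=A.inv().apply(np.array(p)-o['position'])/.8; w=(A.inv()*B).as_rotvec(degrees=True)/45
    print('pos',o['position'].round(4),'rpy',o['ee_rot'].round(1),'F',o['contact_force'].round(1),'gap',round(o['finger_gap'],3),'t',o['t']); print('shift',s.round(4),'turn',w.round(4))
E
python3 -c "
from h import *
go([.478,.058,.15],[180,0,140.2])"
```

```text
pos [ 0.2213 -0.5845  0.25  ] rpy [-180.    -0.    20.7] F [-0.1 -0.3 -1. ] gap 0.999 t 2.1
shift [ 0.5844 -0.6375  0.125 ] turn [-0.0000e+00 -1.0000e-04 -2.6548e+00]
```

send_rows --translation '[[0.02, -0.02, 0], [0.05, -0.055, 0], [0.08, -0.09, 0], [0.11, -0.12, 0], [0.14, -0.155, 0], [0.17, -0.19, 0], [0.2, -0.22, 0], [0.23, -0.25, 0]]' --rot '[[0, 0, -0.1], [0, 0, -0.22], [0, 0, -0.35], [0, 0, -0.48], [0, 0, -0.61], [0, 0, -0.74], [0, 0, -0.87], [0, 0, -1]]' --gripper 1 --grip_force 40

```text
t: 2.77
position: [0.3228, -0.3307, 0.2502]
ee_rot: [180.0, 0.0, 66.0]
contact_force: [0.6, 0.0, 0.4]
finger_gap: 0.998
grip_force: 0.0
```

```bash
python3 -c "
from h import *
go([.478,.058,.15],[180,0,140.2])"
```

```text
pos [ 0.3228 -0.3307  0.2502] rpy [180.   0.  66.] F [0.6 0.  0.4] gap 0.998 t 2.7667
shift [ 0.5228 -0.0205  0.1252] turn [ 4.0000e-04  5.0000e-04 -1.6489e+00]
```

send_rows --translation '[[0.04, -0.002, 0.005], [0.09, -0.004, 0.01], [0.14, -0.006, 0.02], [0.19, -0.008, 0.03], [0.24, -0.01, 0.04], [0.29, -0.012, 0.05], [0.33, -0.014, 0.055], [0.37, -0.015, 0.06]]' --rot '[[0, 0, -0.12], [0, 0, -0.25], [0, 0, -0.38], [0, 0, -0.5], [0, 0, -0.63], [0, 0, -0.76], [0, 0, -0.88], [0, 0, -1]]'

```text
t: 3.43
position: [0.4335, -0.0556, 0.2019]
ee_rot: [180.0, 0.0, 111.0]
contact_force: [-0.0, -0.1, -0.5]
finger_gap: 1.005
grip_force: 0.0
```

```bash
python3 -c "
from h import *
go([.478,.058,.09],[180,0,140.2])"
```

```text
pos [ 0.4335 -0.0556  0.2019] rpy [180.   0. 111.] F [-0.  -0.1 -0.5] gap 1.005 t 3.4333
shift [0.1125 0.1029 0.1398] turn [ 0.      0.     -0.6478]
```

send_rows --translation '[[0.02, 0.018, 0.015], [0.045, 0.04, 0.035], [0.07, 0.065, 0.06], [0.09, 0.085, 0.08], [0.105, 0.095, 0.1], [0.1125, 0.103, 0.115], [0.1125, 0.103, 0.125], [0.1125, 0.103, 0.125]]' --rot '[[0, 0, -0.1], [0, 0, -0.22], [0, 0, -0.35], [0, 0, -0.47], [0, 0, -0.57], [0, 0, -0.648], [0, 0, -0.648], [0, 0, -0.648]]'

```text
t: 4.1
position: [0.4776, 0.0559, 0.1007]
ee_rot: [-179.9, -0.1, 139.8]
contact_force: [-0.4, 0.6, -0.4]
finger_gap: 1.001
grip_force: 0.0
```

```bash
python3 - <<'E'
from h import *
S=r.camera('side');T=r.camera('top')
a=cv2.resize(S['img'][150:270,190:330],(560,480));cv2.imwrite('pics/s2.png',a[...,::-1])
for P in(S,T):
  for n in('cap_blue','cap_red'): print(n,[(d['location'].__class__ and np.round(d['location'],3).tolist(),round(d['conf'],2)) for d in r.pinpoint(P,n)[:1]])
go([.478,.058,.06],[180,0,140.2])
E
```

```text
cap_blue [([0.476, 0.06, 0.036], 0.68)]
cap_red [([0.52, 0.024, 0.035], 0.57)]
cap_blue []
cap_red [([0.518, 0.019, 0.038], 0.5)]
pos [0.4788 0.0552 0.1028] rpy [1.799e+02 1.000e-01 1.398e+02] F [ 0.4  0.2 -0.1] gap 1.001 t 4.4
shift [0.0031 0.0019 0.0536] turn [ 0.0012  0.0013 -0.0089]
```

View pics/s2.png

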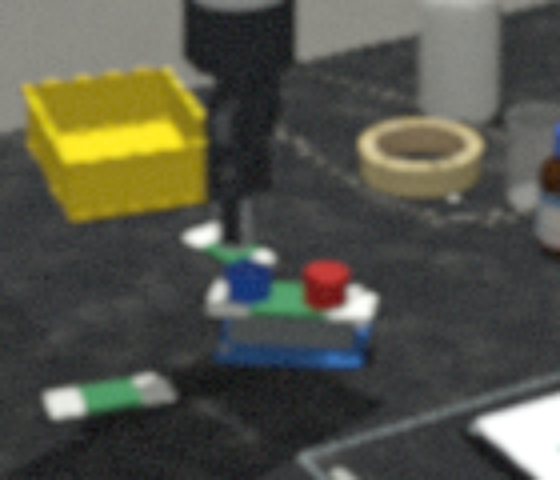

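Side crop: the gripper hangs straight over the blue cap at (247,275). The red cap at (327,283) is clear of the fingers.

send_rows --translation '[[0, 0.001, 0.01], [0.001, 0.002, 0.02], [0.002, 0.002, 0.03], [0.002, 0.002, 0.04], [0.002, 0.002, 0.047], [0.002, 0.002, 0.051], [0.002, 0.002, 0.051], [0.002, 0.002, 0.051]]' --rot '[[0, 0, 0], [0, 0, 0], [0, 0, 0], [0, 0, 0], [0, 0, 0], [0, 0, 0], [0, 0, 0], [0, 0, 0]]'

```text
t: 5.07
position: [0.4782, 0.058, 0.0609]
ee_rot: [-180.0, -0.0, 139.9]
contact_force: [0.8, 0.2, 0.5]
finger_gap: 1.003
grip_force: 0.0
```

send_rows --translation '[[0, 0, 0], [0, 0, 0], [0, 0, 0], [0, 0, 0], [0, 0, 0], [0, 0, 0], [0, 0, 0], [0, 0, 0]]' --rot '[[0, 0, 0], [0, 0, 0], [0, 0, 0], [0, 0, 0], [0, 0, 0], [0, 0, 0], [0, 0, 0], [0, 0, 0]]' --gripper 0.1 --grip_force 30

```text
t: 5.73
position: [0.4785, 0.0581, 0.0616]
ee_rot: [180.0, 0.0, 139.9]
contact_force: [-0.2, 0.3, 4.8]
finger_gap: 0.372
grip_force: 29.5
```

send_rows --translation '[[0, 0, -0.005], [0, 0, -0.015], [0, 0, -0.03], [0, 0, -0.05], [0, 0, -0.075], [0, 0, -0.1], [0, 0, -0.12], [0, 0, -0.13]]' --rot '[[0, 0, 0], [0, 0, 0], [0, 0, 0], [0, 0, 0], [0, 0, 0], [0, 0, 0], [0, 0, 0], [0, 0, 0]]'

```text
t: 6.4
position: [0.4792, 0.0581, 0.1677]
ee_rot: [179.9, 0.1, 139.9]
contact_force: [-0.7, -0.1, -0.7]
finger_gap: 0.372
grip_force: 29.8
```

```bash
python3 -c "
from h import *
go([.541,.381,.165]);go([.531,.333,.165])"
```

```text
pos [0.4792 0.0581 0.1677] rpy [1.799e+02 1.000e-01 1.399e+02] F [-0.7 -0.1 -0.7] gap 0.372 t 6.4
shift [0.201  0.3584 0.0037] turn [0. 0. 0.]
pos [0.4792 0.0581 0.1677] rpy [1.799e+02 1.000e-01 1.399e+02] F [-0.7 -0.1 -0.7] gap 0.372 t 6.4
shift [0.1719 0.3045 0.0037] turn [0. 0. 0.]
```

Blue cap held. Carrying it to the bin.

send_rows --translation '[[0.015, 0.03, 0], [0.04, 0.07, 0], [0.065, 0.115, 0], [0.09, 0.16, 0], [0.115, 0.205, 0], [0.14, 0.25, 0], [0.165, 0.295, 0], [0.185, 0.33, 0]]' --rot '[[0, 0, 0], [0, 0, 0], [0, 0, 0], [0, 0, 0], [0, 0, 0], [0, 0, 0], [0, 0, 0], [0, 0, 0]]'

```text
t: 7.07
position: [0.5352, 0.3583, 0.1652]
ee_rot: [180.0, -0.0, 139.9]
contact_force: [0.8, 0.7, 0.2]
finger_gap: 0.37
grip_force: 29.8
```

send_rows --translation '[[0.01, 0.018, 0.01], [0.016, 0.028, 0.03], [0.016, 0.028, 0.06], [0.016, 0.028, 0.09], [0.016, 0.028, 0.12], [0.016, 0.028, 0.135], [0.016, 0.028, 0.14], [0.016, 0.028, 0.14]]' --rot '[[0, 0, 0], [0, 0, 0], [0, 0, 0], [0, 0, 0], [0, 0, 0], [0, 0, 0], [0, 0, 0], [0, 0, 0]]'

```text
t: 7.73
position: [0.5393, 0.3802, 0.0523]
ee_rot: [-179.9, -0.0, 139.9]
contact_force: [-0.2, 0.7, 0.5]
finger_gap: 0.378
grip_force: 29.8
```

send_rows --translation '[[0, 0, 0], [0, 0, 0], [0, 0, 0], [0, 0, 0], [0, 0, -0.02], [0, 0, -0.06], [0, 0, -0.1], [0, 0, -0.14]]' --rot '[[0, 0, 0], [0, 0, 0], [0, 0, 0], [0, 0, 0], [0, 0, 0], [0, 0, 0], [0, 0, 0], [0, 0, 0]]' --gripper 0.6

```text
t: 8.4
position: [0.5397, 0.3805, 0.1668]
ee_rot: [-180.0, -0.0, 139.9]
contact_force: [0.5, 1.3, 0.0]
finger_gap: 0.594
grip_force: 0.0
```

```bash
python3 - <<'E'
from h import *
T=r.camera('top')
for n in('cap_blue','cap_red'): print(n,[(np.round(d['location'],3).tolist(),round(d['conf'],2)) for d in r.pinpoint(T,n)[:2]])
go([.5185,.021,.165],[180,0,140.2])
E
```

```text
cap_blue [([0.538, 0.384, 0.002], 0.51), ([0.756, 0.058, 0.005], 0.47)]
cap_red [([0.518, 0.018, 0.036], 0.54), ([0.6, -0.195, 0.013], 0.37)]
pos [0.5416 0.3819 0.1692] rpy [1.796e+02 1.000e-01 1.399e+02] F [ 0.7 -1.  -0.1] gap 0.604 t 8.55
shift [-0.2685 -0.3637  0.0033] turn [ 0.0088  0.0025 -0.0069]
```

send_rows --translation '[[-0.02, -0.027, 0], [-0.05, -0.067, 0], [-0.08, -0.107, 0], [-0.11, -0.147, 0], [-0.14, -0.188, 0], [-0.17, -0.228, 0], [-0.2, -0.268, 0], [-0.23, -0.309, 0]]' --rot '[[0, 0, 0], [0, 0, 0], [0, 0, 0], [0, 0, 0], [0, 0, 0], [0, 0, 0], [0, 0, 0], [0, 0, 0]]' --gripper 1

```text
t: 9.22
position: [0.5201, 0.0713, 0.1644]
ee_rot: [-179.9, -0.1, 139.9]
contact_force: [0.4, -0.6, 0.2]
finger_gap: 1.0
grip_force: 0.0
```

send_rows --translation '[[-0.02, -0.027, 0], [-0.034, -0.046, 0.01], [-0.039, -0.052, 0.03], [-0.039, -0.052, 0.06], [-0.039, -0.052, 0.09], [-0.039, -0.052, 0.1], [-0.039, -0.052, 0.1], [-0.039, -0.052, 0.1]]' --rot '[[0, 0, 0], [0, 0, 0], [0, 0, 0], [0, 0, 0], [0, 0, 0], [0, 0, 0], [0, 0, 0], [0, 0, 0]]'

```text
t: 9.88
position: [0.5179, 0.0213, 0.0849]
ee_rot: [-179.9, -0.1, 139.9]
contact_force: [-0.9, -0.1, -0.5]
finger_gap: 0.999
grip_force: 0.0
```

```bash
python3 - <<'E'
from h import *
go([.5185,.021,.061],[180,0,140.2])
E
```

```text
pos [0.5179 0.0213 0.0849] rpy [-1.799e+02 -1.000e-01  1.399e+02] F [-0.9 -0.1 -0.5] gap 0.999 t 9.8833
shift [-0.0008  0.0002  0.0299] turn [-0.0013 -0.0015 -0.0067]
```

send_rows --translation '[[0, 0, 0.006], [0, 0, 0.014], [0, 0, 0.022], [0, 0, 0.028], [0, 0, 0.03], [0, 0, 0.03], [0, 0, 0.03], [0, 0, 0.03]]' --rot '[[0, 0, 0], [0, 0, 0], [0, 0, 0], [0, 0, 0], [0, 0, 0], [0, 0, 0], [0, 0, 0], [0, 0, 0]]'

```text
t: 10.55
position: [0.5185, 0.0212, 0.0614]
ee_rot: [180.0, 0.0, 139.9]
contact_force: [0.4, -0.3, 0.3]
finger_gap: 0.997
grip_force: 0.0
```

send_rows --translation '[[0, 0, 0], [0, 0, 0], [0, 0, 0], [0, 0, 0], [0, 0, 0], [0, 0, 0], [0, 0, 0], [0, 0, 0]]' --rot '[[0, 0, 0], [0, 0, 0], [0, 0, 0], [0, 0, 0], [0, 0, 0], [0, 0, 0], [0, 0, 0], [0, 0, 0]]' --gripper 0.1 --grip_force 30

```text
t: 11.22
position: [0.5184, 0.0212, 0.0615]
ee_rot: [180.0, 0.0, 139.9]
contact_force: [-1.7, 0.1, 5.6]
finger_gap: 0.368
grip_force: 29.8
```

send_rows --translation '[[0, 0, -0.005], [0, 0, -0.015], [0, 0, -0.03], [0, 0, -0.05], [0, 0, -0.075], [0, 0, -0.1], [0, 0, -0.12], [0, 0, -0.13]]' --rot '[[0, 0, 0], [0, 0, 0], [0, 0, 0], [0, 0, 0], [0, 0, 0], [0, 0, 0], [0, 0, 0], [0, 0, 0]]'

```text
t: 11.88
position: [0.5195, 0.0212, 0.1682]
ee_rot: [179.9, 0.2, 139.9]
contact_force: [0.4, -0.0, -0.9]
finger_gap: 0.371
grip_force: 29.8
```

```bash
python3 - <<'E'
from h import *
go([.532,.336,.165])
E
```

```text
pos [0.5195 0.0212 0.1682] rpy [179.9   0.2 139.9] F [ 0.4 -0.  -0.9] gap 0.371 t 11.8833
shift [0.2416 0.3111 0.0041] turn [0. 0. 0.]
```

send_rows --translation '[[0.015, 0.02, 0], [0.045, 0.06, 0], [0.075, 0.097, 0], [0.105, 0.135, 0], [0.135, 0.174, 0], [0.165, 0.212, 0], [0.195, 0.251, 0], [0.222, 0.286, 0]]' --rot '[[0, 0, 0], [0, 0, 0], [0, 0, 0], [0, 0, 0], [0, 0, 0], [0, 0, 0], [0, 0, 0], [0, 0, 0]]'

```text
t: 12.55
position: [0.5295, 0.3129, 0.1656]
ee_rot: [180.0, -0.0, 139.9]
contact_force: [1.0, -0.5, 0.3]
finger_gap: 0.37
grip_force: 29.8
```

send_rows --translation '[[0.013, 0.017, 0.01], [0.02, 0.025, 0.03], [0.02, 0.025, 0.06], [0.02, 0.025, 0.09], [0.02, 0.025, 0.11], [0.02, 0.025, 0.125], [0.02, 0.025, 0.13], [0.02, 0.025, 0.13]]' --rot '[[0, 0, 0], [0, 0, 0], [0, 0, 0], [0, 0, 0], [0, 0, 0], [0, 0, 0], [0, 0, 0], [0, 0, 0]]'

```text
t: 13.22
position: [0.5301, 0.3354, 0.0602]
ee_rot: [-179.9, -0.0, 139.9]
contact_force: [0.1, 0.2, -0.5]
finger_gap: 0.368
grip_force: 29.8
```

send_rows --translation '[[0, 0, 0], [0, 0, 0], [0, 0, 0], [0, 0, 0], [0, 0, -0.02], [0, 0, -0.06], [0, 0, -0.1], [0, 0, -0.14]]' --rot '[[0, 0, 0], [0, 0, 0], [0, 0, 0], [0, 0, 0], [0, 0, 0], [0, 0, 0], [0, 0, 0], [0, 0, 0]]' --gripper 0.6

```text
t: 13.88
position: [0.5304, 0.336, 0.1747]
ee_rot: [-180.0, -0.0, 139.9]
contact_force: [0.7, 0.5, 0.3]
finger_gap: 0.603
grip_force: 0.0
```

```bash
python3 - <<'E'
from h import *
o=r.get_obs()
T=r.camera('top');S=r.camera('side')
for P in(T,S):
  for n in('cap_blue','cap_red','label','plain_end','plate'): print(n,[(np.round(d['location'],4).tolist(),round(d['conf'],2)) for d in r.pinpoint(P,n)[:4]])
pl=None
for d in r.silhouettes(T,'plate')[:3]:
  v,u=np.nonzero(d['pixels']);c=np.array([back(T,x,.037)[:2] for x in zip(u,v)]);print('plate',d['conf'],cv2.minAreaRect(c.astype(np.float32)))
a=cv2.resize(T['img'][220:310,110:310],(800,360),interpolation=cv2.INTER_CUBIC);cv2.imwrite('pics/t3.png',a[...,::-1])
go([.472,.0585,.165],[180,0,140.2],o)
E
```

```text
cap_blue [([0.5411, 0.3844, 0.0019], 0.55), ([0.7556, 0.0562, 0.0032], 0.41)]
cap_red [([0.5299, 0.3353, 0.0028], 0.5)]
label [([0.3872, 0.0329, 0.0043], 0.77), ([0.5332, 0.0096, 0.0437], 0.57), ([0.5387, 0.1563, 0.0031], 0.54)]
plain_end [([0.3315, 0.0495, 0.0031], 0.84), ([0.4634, 0.0594, 0.0428], 0.76), ([0.5318, 0.2145, 0.0046], 0.58)]
plate [([0.4958, 0.0366, 0.0346], 0.85), ([0.3588, 0.0396, -0.0055], 0.78), ([0.5327, 0.1799, -0.0018], 0.51)]
cap_blue [([0.5394, 0.3819, 0.0029], 0.41)]
cap_red []
label [([0.532, 0.009, 0.0393], 0.73), ([0.5391, 0.1575, 0.0046], 0.54), ([0.389, 0.0309, 0.0025], 0.45)]
plain_end [([0.4652, 0.0654, 0.0375], 0.78), ([0.5329, 0.2123, 0.0046], 0.67), ([0.3349, 0.0472, -0.0024], 0.51)]
plate [([0.4975, 0.0369, 0.0297], 0.73), ([0.5032, 0.0372, -0.0028], 0.68), ([0.3607, 0.0394, -0.0008], 0.61), ([0.5289, 0.1859, -0.003], 0.47)]
plate 0.69 ((0.49815285205841064, 0.03500833362340927), (0.043652307242155075, 0.1138966828584671), 49.46162796020508)
plate 0.6 ((0.5281413793563843, 0.17580807209014893), (0.02808169275522232, 0.07499480247497559), 7.810723304748535)
plate 0.38 ((0.7511492967605591, 0.05598088726401329), (0.06547430157661438, 0.05357591435313225), 2.4952871799468994)
pos [0.5304 0.336  0.1747] rpy [-180.    -0.   139.9] F [0.7 0.5 0.3] gap 0.603 t 13.8833
shift [-0.1677 -0.3123  0.0122] turn [-0.0003 -0.0001 -0.0069]
```

View pics/t3.png

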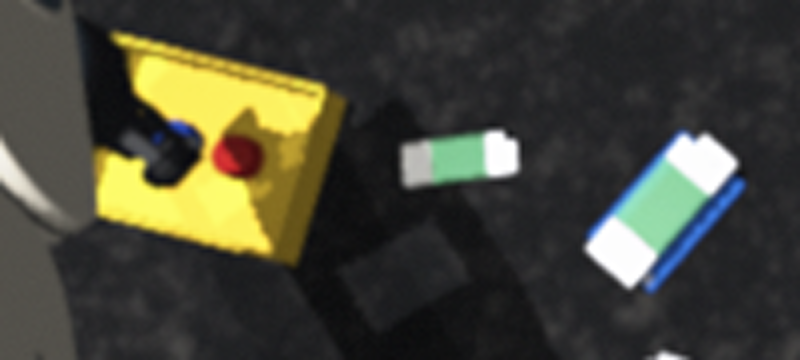

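The red cap at crop (238,157) and the blue at (180,135) both lie in the bin. The plate at (660,212) is undisturbed, with its notch at the upper-right end. Next I take the plain end.

send_rows --translation '[[-0.015, -0.027, 0], [-0.036, -0.067, 0], [-0.058, -0.107, 0], [-0.08, -0.148, 0], [-0.1, -0.188, 0], [-0.122, -0.228, 0], [-0.144, -0.268, 0], [-0.16, -0.298, 0]]' --rot '[[0, 0, 0], [0, 0, 0], [0, 0, 0], [0, 0, 0], [0, 0, 0], [0, 0, 0], [0, 0, 0], [0, 0, 0]]' --gripper 1

```text
t: 15.2
position: [0.4738, 0.0692, 0.1731]
ee_rot: [-180.0, -0.0, 139.9]
contact_force: [-0.1, -0.2, 0.2]
finger_gap: 1.001
grip_force: 0.0
```

send_rows --translation '[[-0.006, -0.011, 0.01], [-0.008, -0.015, 0.03], [-0.008, -0.015, 0.06], [-0.008, -0.015, 0.09], [-0.008, -0.015, 0.11], [-0.008, -0.015, 0.12], [-0.008, -0.015, 0.12], [-0.008, -0.015, 0.12]]' --rot '[[0, 0, 0], [0, 0, 0], [0, 0, 0], [0, 0, 0], [0, 0, 0], [0, 0, 0], [0, 0, 0], [0, 0, 0]]'

```text
t: 15.87
position: [0.4721, 0.0584, 0.077]
ee_rot: [-180.0, -0.0, 139.9]
contact_force: [-0.3, 0.1, 0.9]
finger_gap: 0.996
grip_force: 0.0
```

```bash
python3 - <<'E'
from h import *
go([.4712,.0585,.035],[180,0,140])
E
```

```text
pos [0.4721 0.0584 0.077 ] rpy [-180.    -0.   139.9] F [-0.3  0.1  0.9] gap 0.996 t 15.8667
shift [ 0.0009 -0.0007  0.0525] turn [-0.0006 -0.0006 -0.002 ]
```

send_rows --translation '[[0, 0, 0.006], [0, 0, 0.016], [0, 0, 0.026], [0, 0, 0.036], [0, 0, 0.045], [0, 0, 0.051], [0, 0, 0.0525], [0, 0, 0.0525]]' --rot '[[0, 0, 0], [0, 0, 0], [0, 0, 0], [0, 0, 0], [0, 0, 0], [0, 0, 0], [0, 0, 0], [0, 0, 0]]'

```text
t: 16.53
position: [0.4717, 0.058, 0.0346]
ee_rot: [-180.0, -0.0, 139.9]
contact_force: [1.0, 0.1, 0.4]
finger_gap: 0.997
grip_force: 0.0
```

send_rows --translation '[[0, 0, 0], [0, 0, 0], [0, 0, 0], [0, 0, 0], [0, 0, 0], [0, 0, 0], [0, 0, 0], [0, 0, 0]]' --rot '[[0, 0, 0], [0, 0, 0], [0, 0, 0], [0, 0, 0], [0, 0, 0], [0, 0, 0], [0, 0, 0], [0, 0, 0]]' --gripper 0.3 --grip_force 60

```text
t: 17.2
position: [0.4723, 0.0581, 0.0359]
ee_rot: [180.0, 0.0, 139.9]
contact_force: [-1.6, -0.3, 6.8]
finger_gap: 0.451
grip_force: 59.2
```

send_rows --translation '[[0, 0, -0.004], [0, 0, -0.01], [0, 0, -0.02], [0, 0, -0.035], [0, 0, -0.05], [0, 0, -0.07], [0, 0, -0.09], [0, 0, -0.1]]' --rot '[[0, 0, 0], [0, 0, 0], [0, 0, 0], [0, 0, 0], [0, 0, 0], [0, 0, 0], [0, 0, 0], [0, 0, 0]]'

```text
t: 17.87
position: [0.4728, 0.0581, 0.1174]
ee_rot: [179.9, 0.1, 139.9]
contact_force: [-0.5, 0.9, 0.3]
finger_gap: 0.451
grip_force: 60.1
```

```bash
python3 - <<'E'
from h import *
o=r.get_obs()
S=r.camera('side')
a=cv2.resize(S['img'][150:270,190:330],(560,480));cv2.imwrite('pics/s4.png',a[...,::-1])
for n in('label','plate','plain_end'): print(n,[(np.round(d['location'],4).tolist(),round(d['conf'],2)) for d in r.pinpoint(S,n)[:3]])
# target
P=rot([0,-30,-3.1]); B=P*rot([180,0,180])   # tool x=-plate x, z=-plate z
lab=np.array([.597,-.196,.164]); tcp=lab+P.apply([-.075,0,-.0025])
print(tcp); go(tcp,B,o)
E
```

```text
label [([0.5346, 0.0134, 0.1218], 0.68), ([0.3934, 0.0299, 0.0016], 0.64), ([0.5409, 0.1551, 0.0064], 0.54)]
plate [([0.5323, 0.1844, 0.001], 0.63), ([0.3628, 0.0403, -0.003], 0.63), ([0.4978, 0.0382, 0.1099], 0.61)]
plain_end [([0.3359, 0.046, -0.0006], 0.73), ([0.4675, 0.0628, 0.1205], 0.64), ([0.5308, 0.2113, 0.0031], 0.48)]
[ 0.53339131 -0.19255508  0.12433494]
pos [0.4728 0.0581 0.1174] rpy [1.799e+02 1.000e-01 1.399e+02] F [-0.5  0.9  0.3] gap 0.451 t 17.8667
shift [-0.2598 -0.1909 -0.0086] turn [-0.2137 -0.6402 -0.8037]
```

View pics/s4.png

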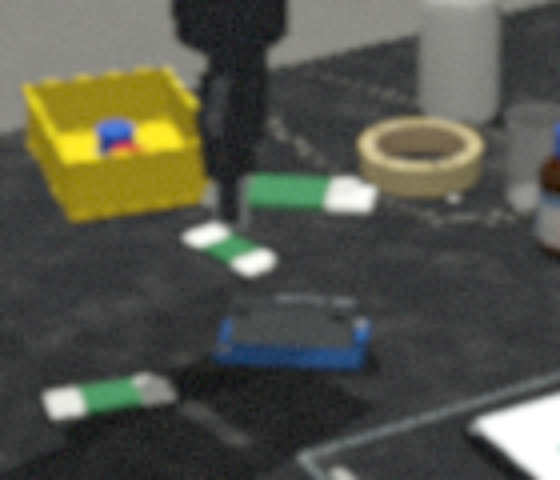

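Side crop: the plate is lifted level at (310,192), held by its plain end, with the label end free at (350,193). The stand is empty, and both caps are in the bin at (115,140).

send_rows --translation '[[-0.01, -0.008, -0.01], [-0.025, -0.019, -0.02], [-0.045, -0.033, -0.03], [-0.065, -0.048, -0.04], [-0.085, -0.063, -0.05], [-0.105, -0.078, -0.05], [-0.13, -0.095, -0.05], [-0.15, -0.11, -0.05]]' --rot '[[-0.005, -0.015, -0.02], [-0.015, -0.045, -0.056], [-0.027, -0.08, -0.1], [-0.04, -0.12, -0.15], [-0.053, -0.16, -0.2], [-0.067, -0.2, -0.25], [-0.08, -0.24, -0.3], [-0.093, -0.28, -0.35]]'

```text
t: 18.73
position: [0.507, -0.0876, 0.1545]
ee_rot: [177.6, 13.0, 155.6]
contact_force: [-0.5, -0.0, -0.5]
finger_gap: 0.449
grip_force: 60.2
```

```bash
cat >> h.py <<'E'
def fin(lab=(.597,-.196,.164)):
    P=rot([0,-30,-3.1]); tcp=np.array(lab)+P.apply([-.075,0,-.0025]); go(tcp,P*rot([180,0,180]))
E
python3 -c "
from h import *
fin()"
```

```text
pos [ 0.507  -0.0876  0.1545] rpy [177.6  13.  155.6] F [-0.5 -0.  -0.5] gap 0.449 t 18.7333
shift [-0.0736 -0.108   0.0512] turn [-0.1221 -0.3628 -0.4503]
```

send_rows --translation '[[-0.01, -0.014, 0.006], [-0.022, -0.032, 0.015], [-0.035, -0.052, 0.024], [-0.048, -0.07, 0.033], [-0.058, -0.085, 0.04], [-0.067, -0.098, 0.047], [-0.072, -0.106, 0.05], [-0.0736, -0.108, 0.0512]]' --rot '[[-0.017, -0.05, -0.062], [-0.037, -0.11, -0.136], [-0.058, -0.173, -0.215], [-0.08, -0.236, -0.293], [-0.097, -0.288, -0.358], [-0.112, -0.332, -0.412], [-0.12, -0.357, -0.443], [-0.122, -0.363, -0.45]]'

```text
t: 19.4
position: [0.5457, -0.1844, 0.1424]
ee_rot: [-178.9, 27.6, 175.8]
contact_force: [-0.0, 0.6, -0.8]
finger_gap: 0.449
grip_force: 60.2
```

send_rows --translation '[[0, 0, 0], [0, 0, 0], [0, 0, 0], [0, 0, 0], [0, 0, 0], [0, 0, 0], [0, 0, 0], [0, 0, 0]]' --rot '[[0, 0, 0], [0, 0, 0], [0, 0, 0], [0, 0, 0], [0, 0, 0], [0, 0, 0], [0, 0, 0], [0, 0, 0]]'

```text
t: 20.07
position: [0.5458, -0.1826, 0.1436]
ee_rot: [-178.8, 27.6, 176.3]
contact_force: [-0.5, 0.1, -0.7]
finger_gap: 0.454
grip_force: 60.2
```

```bash
python3 - <<'E'
from h import *
fin()
for c in('side','top'):
  P=r.camera(c)
  for n in('label','plain_end','plate','pad_top'): print(c,n,[(np.round(d['location'],4).tolist(),round(d['conf'],2)) for d in r.pinpoint(P,n)[:4] if d['location'][1]<-.1])
  if c=='side': cv2.imwrite('pics/s5.png',cv2.resize(P['img'][130:310,180:420],(800,600))[...,::-1])
  else: cv2.imwrite('pics/t5.png',cv2.resize(P['img'][160:300,270:450],(720,560))[...,::-1])
E
```

```text
pos [ 0.5458 -0.1826  0.1436] rpy [-178.8   27.6  176.3] F [-0.5  0.1 -0.7] gap 0.454 t 20.0667
shift [ 0.0241 -0.0131  0.0149] turn [-0.0336 -0.0543 -0.0121]
side label [([0.6116, -0.1878, 0.1829], 0.61)]
side plain_end [([0.5368, -0.181, 0.1412], 0.67)]
side plate [([0.5761, -0.1835, 0.154], 0.74)]
side pad_top [([0.5958, -0.1989, 0.0137], 0.9)]
top label [([0.6125, -0.186, 0.1825], 0.92), ([0.3623, -0.5052, -0.0008], 0.25)]
top plain_end [([0.5394, -0.1837, 0.1424], 0.58)]
top plate [([0.5733, -0.184, 0.1584], 0.75)]
top pad_top [([0.5989, -0.1958, 0.0121], 0.65)]
```

View pics/s5.png

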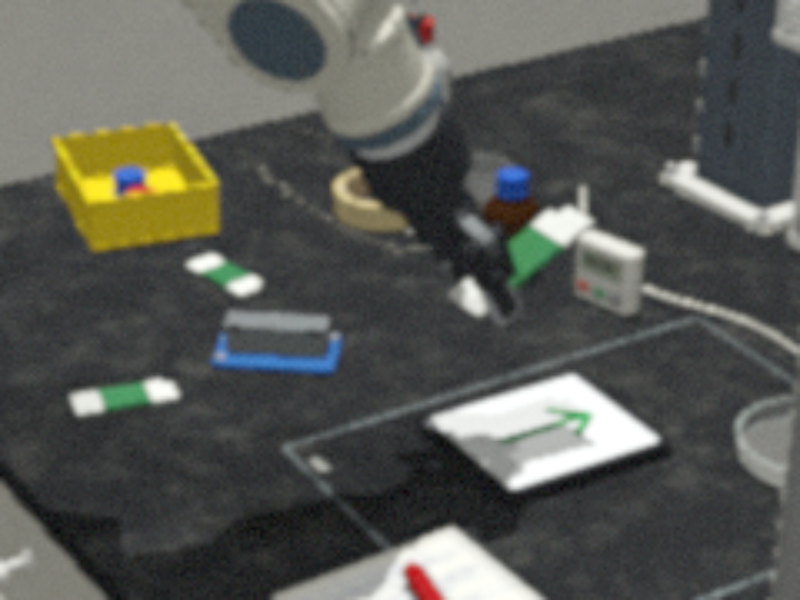

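View pics/t5.png

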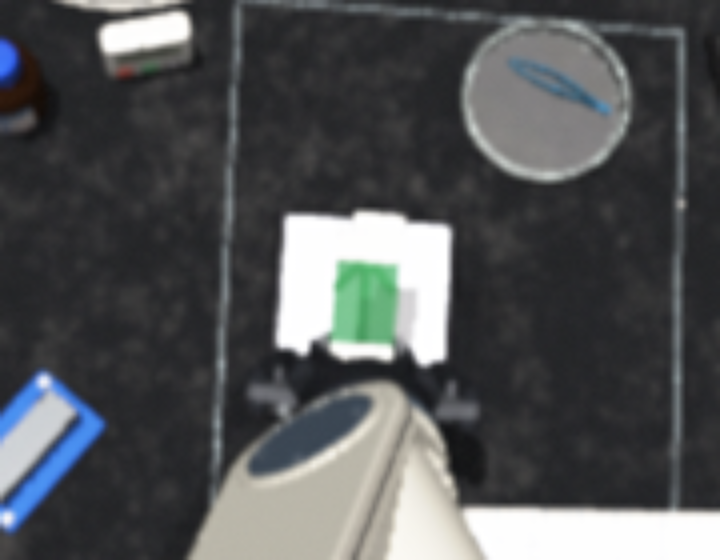

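The plate is held label face up and tilted, with its label end along the arrow. It sits about 2 cm off target, so I'm correcting that.

send_rows --translation '[[0.003, -0.002, 0.002], [0.007, -0.004, 0.004], [0.012, -0.0065, 0.0075], [0.017, -0.009, 0.0105], [0.021, -0.0115, 0.013], [0.0241, -0.0131, 0.0149], [0.0241, -0.0131, 0.0149], [0.0241, -0.0131, 0.0149]]' --rot '[[-0.004, -0.007, -0.002], [-0.01, -0.016, -0.004], [-0.017, -0.027, -0.006], [-0.024, -0.038, -0.009], [-0.03, -0.048, -0.011], [-0.0336, -0.0543, -0.012], [-0.0336, -0.0543, -0.012], [-0.0336, -0.0543, -0.012]]'

```text
t: 21.23
position: [0.5462, -0.1839, 0.1432]
ee_rot: [-178.7, 27.5, 176.3]
contact_force: [0.5, 0.1, -0.6]
finger_gap: 0.445
grip_force: 60.2
```

send_rows --translation '[[0, 0, 0], [0, 0, 0], [0, 0, 0], [0, 0, 0], [0, 0, 0], [0, 0, 0], [0, 0, 0], [0, 0, 0]]' --rot '[[0, 0, 0], [0, 0, 0], [0, 0, 0], [0, 0, 0], [0, 0, 0], [0, 0, 0], [0, 0, 0], [0, 0, 0]]'

```text
t: 21.9
position: [0.5462, -0.1838, 0.1432]
ee_rot: [-178.7, 27.5, 176.3]
contact_force: [-0.6, 0.8, -0.2]
finger_gap: 0.448
grip_force: 60.2
```

```bash
python3 - <<'E'
from h import *
fin()
for c in('side','top'):
  P=r.camera(c)
  for n in('label','plain_end','plate'): print(c,n,[(np.round(d['location'],4).tolist(),round(d['conf'],2)) for d in r.pinpoint(P,n)[:4] if d['location'][1]<-.1])
E
```

```text
pos [ 0.5462 -0.1838  0.1432] rpy [-178.7   27.5  176.3] F [-0.6  0.8 -0.2] gap 0.448 t 21.9
shift [ 0.0244 -0.0116  0.0141] turn [-0.0341 -0.0554 -0.0104]
side label [([0.6137, -0.1892, 0.1786], 0.68)]
side plain_end [([0.5401, -0.1839, 0.1415], 0.9)]
side plate [([0.5808, -0.1835, 0.1547], 0.9)]
top label []
top plain_end [([0.5402, -0.1845, 0.1422], 0.88)]
top plate [([0.5754, -0.1859, 0.1591], 0.79)]
```

```bash
python3 -c "
from h import *
o=r.get_obs();print(o['q'].round(1),o['joint_velocities'].round(2))"
```

```text
[ -23.6   23.4  120.1   38.4   12.7 -145.6] [ 0.06 -0.05 -0.03  0.07  0.02 -0.  ]
```

The last joint has hit its -145.6° stop, so this grasp can't reach the target. The clean fix is to set the plate back on the stand exactly where it was and regrip it with the hand turned half round.

```bash
python3 -c "
from h import *
go([.4725,.0581,.117],[180,0,139.9])"
```

```text
pos [ 0.5462 -0.1838  0.1432] rpy [-178.7   27.5  176.3] F [ 0.2 -0.7 -0.7] gap 0.446 t 22.3
shift [ 0.1138  0.2954 -0.0289] turn [0.1677 0.5989 0.787 ]
```

send_rows --translation '[[0.006, 0.015, -0.005], [0.015, 0.039, -0.012], [0.027, 0.07, -0.02], [0.039, 0.1, -0.027], [0.05, 0.13, -0.033], [0.062, 0.16, -0.036], [0.073, 0.19, -0.038], [0.085, 0.22, -0.039]]' --rot '[[0.008, 0.03, 0.04], [0.022, 0.08, 0.105], [0.039, 0.14, 0.184], [0.056, 0.2, 0.263], [0.073, 0.26, 0.342], [0.09, 0.32, 0.42], [0.106, 0.38, 0.5], [0.123, 0.44, 0.578]]'

```text
t: 22.97
position: [0.4905, -0.0203, 0.1384]
ee_rot: [178.1, 10.0, 152.6]
contact_force: [1.0, 0.6, -0.6]
finger_gap: 0.447
grip_force: 60.2
```

```bash
python3 -c "
from h import *
go([.4725,.0581,.1],[180,0,139.9])"
```

```text
pos [ 0.4905 -0.0203  0.1384] rpy [178.1  10.  152.6] F [ 1.   0.6 -0.6] gap 0.447 t 22.9667
shift [0.0723 0.0754 0.0386] turn [0.067  0.2155 0.2857]
```

send_rows --translation '[[0.013, 0.014, 0.007], [0.029, 0.03, 0.015], [0.045, 0.047, 0.024], [0.058, 0.06, 0.031], [0.068, 0.071, 0.036], [0.0723, 0.0754, 0.0386], [0.0723, 0.0754, 0.0386], [0.0723, 0.0754, 0.0386]]' --rot '[[0.012, 0.039, 0.051], [0.027, 0.086, 0.114], [0.042, 0.134, 0.178], [0.054, 0.172, 0.228], [0.063, 0.203, 0.269], [0.067, 0.2155, 0.2857], [0.067, 0.2155, 0.2857], [0.067, 0.2155, 0.2857]]'

```text
t: 23.63
position: [0.4725, 0.0575, 0.0995]
ee_rot: [179.9, 0.1, 140.3]
contact_force: [-0.6, -0.2, -1.4]
finger_gap: 0.45
grip_force: 60.2
```

send_rows --translation '[[0, 0, 0], [0, 0, 0], [0, 0, 0], [0, 0, 0], [0, 0, 0], [0, 0, 0], [0, 0, 0], [0, 0, 0]]' --rot '[[0, 0, 0], [0, 0, 0], [0, 0, 0], [0, 0, 0], [0, 0, 0], [0, 0, 0], [0, 0, 0], [0, 0, 0]]'

```text
t: 24.3
position: [0.4725, 0.0577, 0.0996]
ee_rot: [179.9, 0.0, 140.2]
contact_force: [-0.2, 0.6, -1.1]
finger_gap: 0.449
grip_force: 60.2
```

```bash
python3 -c "
from h import *
go([.4725,.0581,.0355],[180,0,139.9])
S=r.camera('side')
for n in('label','plain_end','plate'): print(n,[(np.round(d['location'],4).tolist(),round(d['conf'],2)) for d in r.pinpoint(S,n)[:3]])"
```

```text
pos [0.4725 0.0577 0.0996] rpy [179.9   0.  140.2] F [-0.2  0.6 -1.1] gap 0.449 t 24.3
shift [0.0004 0.0003 0.0801] turn [0.0014 0.0006 0.0065]
label [([0.5337, 0.0097, 0.1025], 0.79), ([0.3917, 0.0312, -0.0002], 0.77), ([0.5416, 0.1573, 0.0106], 0.42)]
plain_end [([0.4673, 0.0606, 0.1003], 0.74), ([0.3327, 0.0481, -0.0015], 0.59), ([0.5327, 0.2164, 0.0024], 0.43)]
plate [([0.4994, 0.0373, 0.0938], 0.84), ([0.5324, 0.1832, -0.0037], 0.66), ([0.36, 0.041, -0.0017], 0.57)]
```

send_rows --translation '[[0, 0, 0.008], [0, 0, 0.022], [0, 0, 0.038], [0, 0, 0.053], [0, 0, 0.065], [0, 0, 0.073], [0, 0, 0.077], [0, 0, 0.079]]' --rot '[[0, 0, 0], [0, 0, 0], [0, 0, 0], [0, 0, 0], [0, 0, 0], [0, 0, 0], [0, 0, 0], [0, 0, 0]]'

```text
t: 25.17
position: [0.4723, 0.0577, 0.0358]
ee_rot: [180.0, -0.0, 140.2]
contact_force: [-3.5, 0.3, 15.2]
finger_gap: 0.451
grip_force: 62.0
```

send_rows --translation '[[0, 0, 0], [0, 0, 0], [0, 0, 0], [0, 0, 0], [0, 0, 0], [0, 0, 0], [0, 0, 0], [0, 0, 0]]' --rot '[[0, 0, 0], [0, 0, 0], [0, 0, 0], [0, 0, 0], [0, 0, 0], [0, 0, 0], [0, 0, 0], [0, 0, 0]]'

```text
t: 25.83
position: [0.4726, 0.0577, 0.0364]
ee_rot: [179.9, 0.0, 140.2]
contact_force: [-0.1, -1.0, -0.1]
finger_gap: 0.448
grip_force: 60.2
```

send_rows --translation '[[0, 0, 0], [0, 0, 0], [0, 0, 0], [0, 0, 0], [0, 0, 0], [0, 0, 0], [0, 0, 0], [0, 0, 0]]' --rot '[[0, 0, 0], [0, 0, 0], [0, 0, 0], [0, 0, 0], [0, 0, 0], [0, 0, 0], [0, 0, 0], [0, 0, 0]]' --gripper 1

```text
t: 26.5
position: [0.4725, 0.0577, 0.0363]
ee_rot: [179.9, 0.0, 140.2]
contact_force: [-0.2, 0.8, 0.1]
finger_gap: 1.002
grip_force: 0.0
```

send_rows --translation '[[0, 0, -0.01], [0, 0, -0.03], [0, 0, -0.05], [0, 0, -0.07], [0, 0, -0.09], [0, 0, -0.105], [0, 0, -0.11], [0, 0, -0.11]]' --rot '[[0, 0, 0], [0, 0, 0], [0, 0, 0], [0, 0, 0], [0, 0, 0], [0, 0, 0], [0, 0, 0], [0, 0, 0]]'

```text
t: 27.17
position: [0.4732, 0.0578, 0.1257]
ee_rot: [179.8, 0.1, 140.2]
contact_force: [-0.1, 0.3, -0.4]
finger_gap: 1.001
grip_force: 0.0
```

```bash
python3 - <<'E'
from h import *
o=r.get_obs();print(o['q'].round(1),o['position'],o['t'])
for c in('side','top'):
  P=r.camera(c)
  for n in('label','plain_end','plate'): print(c,n,[(np.round(d['location'],4).tolist(),round(d['conf'],2)) for d in r.pinpoint(P,n)[:3] if d['location'][2]>.02])
  if c=='side': cv2.imwrite('pics/s6.png',cv2.resize(P['img'][190:270,220:320],(600,480))[...,::-1])
E
```

```text
[  5.5  23.4 116.7   0.   39.8 -44.7] [0.47317774 0.05775665 0.12566038] 27.1667
side label [([0.5333, 0.0098, 0.0377], 0.64)]
side plain_end [([0.4673, 0.0613, 0.0363], 0.72)]
side plate [([0.5014, 0.036, 0.0312], 0.88)]
top label [([0.5367, 0.0095, 0.0439], 0.49)]
top plain_end [([0.4651, 0.0608, 0.0412], 0.61)]
top plate [([0.4951, 0.0359, 0.0338], 0.71)]
```

View pics/s6.png

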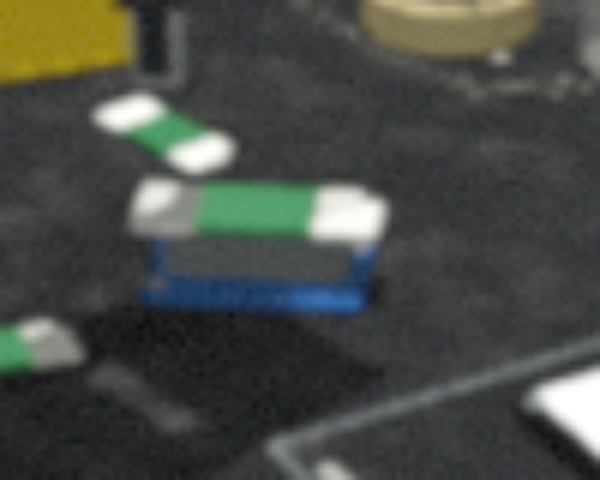

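The plate is back flat on the stand at (260,212), with its notch end on the right. I now turn the hand half round, q6 from -45° to about +135°.

send_rows --translation '[[0, 0, 0], [0, 0, 0], [0, 0, 0], [0, 0, 0], [0, 0, 0], [0, 0, 0], [0, 0, 0], [0, 0, 0]]' --rot '[[0, 0, 0.1], [0, 0, 0.22], [0, 0, 0.35], [0, 0, 0.48], [0, 0, 0.61], [0, 0, 0.74], [0, 0, 0.87], [0, 0, 1]]'

```text
t: 28.23
position: [0.4723, 0.0577, 0.124]
ee_rot: [180.0, -0.0, 94.9]
contact_force: [-0.2, -0.1, 0.3]
finger_gap: 0.998
grip_force: 0.0
```

send_rows --translation '[[0, 0, 0], [0, 0, 0], [0, 0, 0], [0, 0, 0], [0, 0, 0], [0, 0, 0], [0, 0, 0], [0, 0, 0]]' --rot '[[0, 0, 0.12], [0, 0, 0.25], [0, 0, 0.38], [0, 0, 0.5], [0, 0, 0.63], [0, 0, 0.76], [0, 0, 0.88], [0, 0, 1]]'

```text
t: 28.9
position: [0.4723, 0.0577, 0.124]
ee_rot: [-180.0, -0.0, 49.9]
contact_force: [-0.6, -0.1, -0.7]
finger_gap: 1.002
grip_force: 0.0
```

send_rows --translation '[[0, 0, 0], [0, 0, 0], [0, 0, 0], [0, 0, 0], [0, 0, 0], [0, 0, 0], [0, 0, 0], [0, 0, 0]]' --rot '[[0, 0, 0.12], [0, 0, 0.25], [0, 0, 0.38], [0, 0, 0.5], [0, 0, 0.63], [0, 0, 0.76], [0, 0, 0.88], [0, 0, 1]]'

```text
t: 29.57
position: [0.4723, 0.0577, 0.124]
ee_rot: [-180.0, -0.0, 4.9]
contact_force: [-0.6, -0.3, -0.5]
finger_gap: 1.002
grip_force: 0.0
```

send_rows --translation '[[0, 0, 0], [0, 0, 0], [0, 0, 0], [0, 0, 0], [0, 0, 0], [0, 0, 0], [0, 0, 0], [0, 0, 0]]' --rot '[[0, 0, 0.12], [0, 0, 0.25], [0, 0, 0.4], [0, 0, 0.55], [0, 0, 0.7], [0, 0, 0.85], [0, 0, 0.95], [0, 0, 1]]'

```text
t: 30.23
position: [0.4723, 0.0577, 0.124]
ee_rot: [-180.0, 0.0, -40.1]
contact_force: [0.4, -0.1, 0.4]
finger_gap: 1.001
grip_force: 0.0
```

```bash
python3 - <<'E'
from h import *
print(r.get_obs()['q'].round(1))
go([.4722,.0577,.0350],[180,0,-39.9])
E
```

```text
[  5.5  23.5 116.7   0.   39.7 135.5]
pos [0.4723 0.0577 0.124 ] rpy [-180.     0.   -40.1] F [ 0.4 -0.1  0.4] gap 1.001 t 30.2333
shift [-1.000e-04  1.000e-04  1.113e-01] turn [-0.0008  0.0001 -0.0034]
```

send_rows --translation '[[0, 0, 0.01], [0, 0, 0.03], [0, 0, 0.055], [0, 0, 0.075], [0, 0, 0.092], [0, 0, 0.104], [0, 0, 0.11], [0, 0, 0.1115]]' --rot '[[0, 0, 0], [0, 0, 0], [0, 0, 0], [0, 0, 0], [0, 0, 0], [0, 0, 0], [0, 0, 0], [0, 0, 0]]'

```text
t: 30.9
position: [0.472, 0.0577, 0.0341]
ee_rot: [180.0, 0.1, -39.8]
contact_force: [-0.4, 0.3, 0.2]
finger_gap: 1.0
grip_force: 0.0
```

send_rows --translation '[[0, 0, 0], [0, 0, 0], [0, 0, 0], [0, 0, 0], [0, 0, 0], [0, 0, 0], [0, 0, 0], [0, 0, 0]]' --rot '[[0, 0, 0], [0, 0, 0], [0, 0, 0], [0, 0, 0], [0, 0, 0], [0, 0, 0], [0, 0, 0], [0, 0, 0]]' --gripper 0.3 --grip_force 60

```text
t: 31.57
position: [0.473, 0.0578, 0.0361]
ee_rot: [-179.9, -0.1, -39.8]
contact_force: [-1.2, -0.0, 5.8]
finger_gap: 0.451
grip_force: 59.3
```

send_rows --translation '[[0, 0, -0.004], [0, 0, -0.01], [0, 0, -0.02], [0, 0, -0.035], [0, 0, -0.05], [0, 0, -0.07], [0, 0, -0.09], [0, 0, -0.1]]' --rot '[[0, 0, 0], [0, 0, 0], [0, 0, 0], [0, 0, 0], [0, 0, 0], [0, 0, 0], [0, 0, 0], [0, 0, 0]]'

```text
t: 32.23
position: [0.4732, 0.0578, 0.1173]
ee_rot: [-179.8, -0.1, -39.8]
contact_force: [-0.2, 0.0, -0.8]
finger_gap: 0.448
grip_force: 60.2
```

```bash
cat >> h.py <<'E'
def fin(lab=(.597,-.196,.164)):
    P=rot([0,-30,-3.1]); tcp=np.array(lab)+P.apply([-.076,0,-.0025]); go(tcp,P*rot([180,0,0]))
E
python3 - <<'E'
from h import *
fin()
S=r.camera('side')
for n in('label','plain_end','plate'): print(n,[(np.round(d['location'],4).tolist(),round(d['conf'],2)) for d in r.pinpoint(S,n)[:3] if d['location'][2]>.02])
E
```

```text
pos [0.4732 0.0578 0.1173] rpy [-1.798e+02 -1.000e-01 -3.980e+01] F [-0.2  0.  -0.8] gap 0.448 t 32.2333
shift [ 0.2572  0.1929 -0.0081] turn [ 0.2108  0.6396 -0.7973]
label [([0.5348, 0.0082, 0.1188], 0.67)]
plain_end [([0.4668, 0.0614, 0.1194], 0.73)]
plate [([0.5026, 0.0372, 0.1126], 0.72)]
```

send_rows --translation '[[0.01, 0.008, -0.01], [0.025, 0.019, -0.02], [0.045, 0.034, -0.03], [0.065, 0.049, -0.04], [0.085, 0.064, -0.045], [0.105, 0.079, -0.045], [0.13, 0.098, -0.045], [0.15, 0.113, -0.045]]' --rot '[[0.005, 0.015, -0.019], [0.015, 0.045, -0.056], [0.026, 0.08, -0.1], [0.039, 0.12, -0.15], [0.053, 0.16, -0.2], [0.066, 0.2, -0.25], [0.079, 0.24, -0.3], [0.092, 0.28, -0.35]]'

```text
t: 33.1
position: [0.5064, -0.0897, 0.1502]
ee_rot: [-177.6, -13.1, -24.1]
contact_force: [0.2, -0.1, -1.2]
finger_gap: 0.447
grip_force: 60.2
```

```bash
python3 -c "
from h import *
fin();print(r.get_obs()['q'].round(1))"
```

```text
pos [ 0.5064 -0.0897  0.1502] rpy [-177.6  -13.1  -24.1] F [ 0.2 -0.1 -1.2] gap 0.447 t 33.1
shift [0.0727 0.1059 0.0463] turn [ 0.1196  0.3627 -0.4441]
[-11.1  19.8 119.3  -1.3  27.6 103.9]
```

send_rows --translation '[[0.01, 0.014, 0.006], [0.021, 0.031, 0.014], [0.034, 0.05, 0.022], [0.047, 0.068, 0.03], [0.057, 0.083, 0.036], [0.066, 0.096, 0.042], [0.071, 0.104, 0.045], [0.0727, 0.1059, 0.0463]]' --rot '[[0.016, 0.05, -0.061], [0.035, 0.107, -0.131], [0.057, 0.172, -0.21], [0.078, 0.235, -0.288], [0.094, 0.286, -0.35], [0.109, 0.33, -0.404], [0.117, 0.356, -0.436], [0.12, 0.363, -0.444]]'

```text
t: 33.77
position: [0.5284, -0.1678, 0.1271]
ee_rot: [-177.6, -26.7, -7.2]
contact_force: [-0.8, 0.3, -0.7]
finger_gap: 0.444
grip_force: 60.2
```

send_rows --translation '[[0, 0, 0], [0, 0, 0], [0, 0, 0], [0, 0, 0], [0, 0, 0], [0, 0, 0], [0, 0, 0], [0, 0, 0]]' --rot '[[0, 0, 0], [0, 0, 0], [0, 0, 0], [0, 0, 0], [0, 0, 0], [0, 0, 0], [0, 0, 0], [0, 0, 0]]'

```text
t: 34.43
position: [0.5292, -0.1672, 0.1287]
ee_rot: [-177.5, -26.8, -7.2]
contact_force: [-0.0, 0.3, 0.2]
finger_gap: 0.45
grip_force: 60.2
```

```bash
python3 - <<'E'
from h import *
fin();print(r.get_obs()['q'].round(1))
for c in('side','top'):
  P=r.camera(c)
  for n in('label','plain_end','plate','pad_top'): print(c,n,[(np.round(d['location'],4).tolist(),round(d['conf'],2)) for d in r.pinpoint(P,n)[:4] if d['location'][1]<-.1])
E
```

```text
pos [ 0.5292 -0.1672  0.1287] rpy [-177.5  -26.8   -7.2] F [-0.   0.3  0.2] gap 0.45 t 34.4333
shift [0.0045 0.0312 0.0077] turn [-0.0107  0.0687 -0.0823]
[-23.7  24.  122.4  49.4  12.8  26.4]
side label [([0.5964, -0.1738, 0.1647], 0.78)]
side plain_end [([0.5177, -0.1659, 0.1259], 0.62)]
side plate [([0.5616, -0.1667, 0.1374], 0.79)]
side pad_top [([0.597, -0.1982, 0.0133], 0.92), ([0.3555, -0.5089, 0.0012], 0.36)]
top label [([0.5979, -0.1753, 0.1695], 0.57)]
top plain_end [([0.5185, -0.1704, 0.1248], 0.82)]
top plate [([0.5561, -0.1715, 0.14], 0.7), ([0.5965, -0.1969, -0.0006], 0.5)]
top pad_top [([0.6008, -0.1958, 0.015], 0.98), ([0.5228, -0.1682, 0.1292], 0.36)]
```

The move was slowed near the wrist singularity and stopped short, with no joint at a stop this time. Finishing the remainder.

send_rows --translation '[[0.0004, 0.003, 0.001], [0.001, 0.007, 0.002], [0.002, 0.012, 0.003], [0.0025, 0.017, 0.0042], [0.003, 0.022, 0.0054], [0.004, 0.027, 0.0065], [0.0045, 0.0312, 0.0077], [0.0045, 0.0312, 0.0077]]' --rot '[[-0.001, 0.007, -0.008], [-0.002, 0.016, -0.019], [-0.004, 0.027, -0.032], [-0.006, 0.038, -0.045], [-0.0075, 0.048, -0.058], [-0.009, 0.06, -0.071], [-0.0107, 0.0687, -0.0823], [-0.0107, 0.0687, -0.0823]]'

```text
t: 35.6
position: [0.5323, -0.1932, 0.1235]
ee_rot: [180.0, -30.0, -3.1]
contact_force: [-0.0, 1.2, -1.1]
finger_gap: 0.449
grip_force: 60.2
```

send_rows --translation '[[0, 0, 0], [0, 0, 0], [0, 0, 0], [0, 0, 0], [0, 0, 0], [0, 0, 0], [0, 0, 0], [0, 0, 0]]' --rot '[[0, 0, 0], [0, 0, 0], [0, 0, 0], [0, 0, 0], [0, 0, 0], [0, 0, 0], [0, 0, 0], [0, 0, 0]]'

```text
t: 36.27
position: [0.5324, -0.1927, 0.1238]
ee_rot: [-180.0, -30.0, -3.1]
contact_force: [0.2, -0.2, -0.7]
finger_gap: 0.447
grip_force: 60.2
```

```bash
python3 - <<'E'
from h import *
fin();print(r.get_obs()['q'].round(1))
for c in('side','top'):
  P=r.camera(c)
  for n in('label','plain_end'): print(c,n,[(np.round(d['location'],4).tolist(),round(d['conf'],2)) for d in r.pinpoint(P,n)[:4] if d['location'][1]<-.1])
E
```

```text
pos [ 0.5324 -0.1927  0.1238] rpy [-180.   -30.    -3.1] F [ 0.2 -0.2 -0.7] gap 0.447 t 36.2667
shift [ 0.0001 -0.0002 -0.    ] turn [ 0.      0.0002 -0.0002]
[-26.9  25.5 122.6  70.9  12.3  -1.3]
side label []
side plain_end [([0.5229, -0.1902, 0.1221], 0.88)]
top label [([0.5981, -0.1976, 0.1663], 0.95)]
top plain_end [([0.5264, -0.1939, 0.1242], 0.9)]
```

The target is reached, with the label measured at (0.598,-0.198,0.166) over the pad centre. One last look before I hand in.

```bash
python3 - <<'E'
from h import *
P=r.camera('side');cv2.imwrite('pics/s7.png',cv2.resize(P['img'][130:310,180:420],(800,600))[...,::-1])
E
```

```text
(no output)
```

View pics/s7.png

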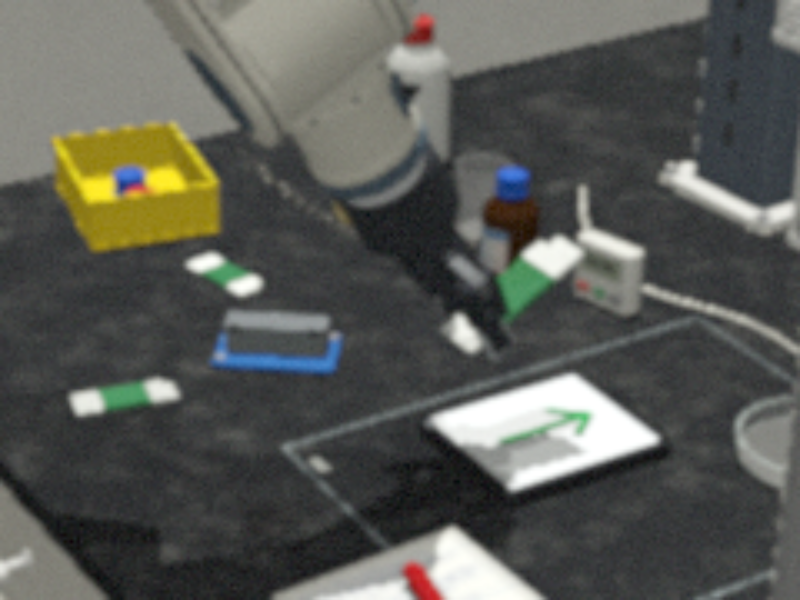

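The label end at (555,255) is raised and uncovered, pointing along the arrow over the pad. The caps are in the bin at (130,185), and everything else stands where it was.

```bash
python3 -c "
from h import *
print(r.hand_in())"
```

```text
the job is handed in; nothing more can be done
None
```

I handed the job in at about 36 s of the 62 s allowed, with both caps in the bin and the plate held still by its plain end: label face up, about 15 cm above the pad centre, tilted 30° along the green arrow; I set it back on the stand once on the way to regrip it, because the first grasp ran into a joint limit.

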